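# Vent and open the coolant tank's pressure cap

## Robot

A 7-joint arm with a two-finger parallel gripper is mounted at the origin on the work surface. World frame = base frame: x ahead of the robot, y to its left, z up, the work surface at z = 0. Lengths are in m, angles in rad, forces in N, time in s.
With the tool pointing down it reaches from about 0.425 to 0.925 m from the base axis. Payload 6.8 kg.
Tool frame: the origin (TCP) lies between the finger pads; the fingertips stand 22 mm ahead of it and the grasp point (between the pads) lies 3 mm ahead of it; z points along the fingers, y is the direction in which the jaws open and shut (so a half turn about z gives the same grasp; the last joint's range is limited). The gripper opens to 85 mm and grips with 20 to 120 N. Pads are 22 mm wide; open, the fingers measure 114 mm over their backs; the gripper's body (76 mm by 85 mm) begins 54 mm behind the grasp point. The pads swing forward as they close: fully open they stand 13 mm farther back than shut.
Start: joints at [-1.298, 0.477, 0.022, 1.555, -0.011, 1.109, -0.083], TCP at [0.251, 0.627, 0.253] pointing down, gripper open.
Joint ranges: [-2.96, 2.96], [-0.34, 2.1], [-1.41, 1.46], [0.24, 2.44], [-1.37, 4.51], [0.17, 1.92], [-2.96, 2.96]. Speed limits (rad/s): [2.39, 2.39, 3.14, 3.14, 3.14, 3.14, 3.14].

## Interface

Orientations are given as a unit quaternion [w, x, y, z].
In Python, from station import bot gives the robot as it stands. The module is installed in compiled form; this text tells all that it offers.
- The arm moves only by the tool drive_tool, never from a script. Its argument "series" is one flat list of numbers, 7 for each row, row after row: the opening, from -1 (shut) to 1 (fully open), then the shift along the tool's x, y, z in mm, then the turn, a rotation vector about the tool's x, y, z in rad. In form: [jaw, x, y, z, wx, wy, wz, jaw, x, y, z, wx, wy, wz, ...]. A call has 1 to 12 rows; each row shifts and turns the commanded pose from where the row before left it, along the tool's axes as they then stand; what a row does not reach is not made up. A row lasts 1/8 s, in which the tool goes at most 62.5 mm and 10.7 degrees, less where a joint would pass 70% of its speed; a pose out of reach is approached as far as the arm can. A call with a gripper value outside its range is refused whole. The fingers move at their own pace and stop on an object; "force" is the grip in N (left out, the last holds). Time passes only in rows, so rows that do not move let the fingers close. It gives the time, the measured TCP pose, the force and the opening at its end, in the units of the state.
- bot.get_obs(): the state, without advancing time (a new reading comes with each control period).
- bot.read_camera(name): name is "side" or "top"; returns a dict with "pixels" (384x512x3 uint8, blue, green, red), "camera_matrix" (3x3 intrinsics, pixels), "rvec" (rotation vector, rad) and "tvec" (3), from world to camera coordinates, as OpenCV has them. Camera axes: x right, y down, z forward; pixel columns grow to the right and rows downward; lengths in m; the calibration is good to about 2 mm. A picture is of the moment at which its call begins. There is no depth.
- bot.hand_in(): hands the job in, once; it reports no verdict.
The state is a dict: "t": time; "q": joint angles; "joint_vel": joint speeds; "joint_torque": joint torques, N m; "eef_pos": TCP position; "tool_rot": TCP orientation; "contact_force": force on the tool from outside, world axes, zero at the start; "torque": the same for the moment, N m; "gripper_width": opening from 0.0 (shut) to 1.0 (fully open).
Only numpy, scipy, OpenCV 4.12 (cv2) and the standard library are available. Lean on these libraries where they do the work, as an engineer would, in place of code of your own. Each camera call takes 0.05 s, during which the arm holds its last target. There are 200 camera calls.

## Task

Open the coolant tank for a refill: first push the red pump stop button all the way in, then turn the blue pressure cap counter-clockwise to its first stop (white end of the grip at the red dot) and let it stand there, unpressed, for about a second to vent. Then press the cap down, turn it on to the green dot, lift it off and set it down gently, upright, inside the shallow green tray, and let go. Leave the screwdriver, the small white carton and the glue gun where they lie.

Things in the scene. Friction and masses are not known exactly. Their poses are not given: they have to be found in the camera images.
- tank: Grey coolant tank, 160 x 140 mm, fixed to the bench on a steel foot 180 x 150 mm, its top 85 mm high; origin under its centre on the bench, z up. An aluminium filler neck with a round flange 98 mm across stands on the centre of its top; neck axis = z. The flange carries a green dot towards the tank's +x and a red dot 42 degrees clockwise of it, seen from above
- cap: Blue pressure cap, loose, 0.12 kg; origin at the centre of its underside, z up, x along the grip to its white end. Heights over it: black plug, 36 mm diameter, 0 to 24 mm, with two side lugs (54 mm over both); disc, 66 mm diameter, 24 to 32 mm; bar grip 60 mm long (x), 18 mm wide (y), 32 to 62 mm. Closed, it is on the neck axis, origin 98 mm above the bench, disc top at 130, grip top at 160
- pointer (a point): White end of the cap's grip, on its top, 30 mm from the cap's axis. It starts 58 to 74 degrees clockwise of the green dot (16 to 32 degrees short of the red one) and the cap opens by turning counter-clockwise, seen from above
- neck (a point): Centre of the filler neck's flange top, on the neck axis, 115 mm above the bench. The closed cap's disc stands 7 mm above it
- stop_mark (a point): Red dot, 12 mm, on the flange, 42.5 mm from the neck axis: the white end of the grip points at it at the first stop. There a hard catch 4 mm high blocks the cap; never force it: press it down 5 to 6.5 mm (7 mm at most) and turn on counter-clockwise while pressed
- release_mark (a point): Green dot, 12 mm, on the flange, 42.5 mm from the neck axis: with the white end pointing at it (free within about 7 degrees either side, a dead stop beyond) the cap rises about 3 mm above its closed height when not pressed, and lifts straight up; it is clear of the neck 25 mm above its closed height
- seal (a joint): Sprung seal inside the neck that pushes the cap up (about 6 N, rising to 9 N fully pressed): 0 m with the cap at its closed height, positive when pressed down (over 0.004 clears the catch, 0.007 is full), -0.003 when the cap has risen or is off
- switchbox: Grey pump switch box 100 x 130 x 65 mm high, fixed to the bench, with a green lamp and a red mushroom button on a yellow collar; origin under its centre. It stands to one side of the tank, the tray to the other; which is which varies
- stop_button (a joint): Red stop button: 0 m out, 0.007 fully pushed in (straight down). Needs about 5 N and stays in where it is left
- button_top (a point): Centre of the top of the red mushroom head (40 mm in diameter), 97 mm above the bench when out, 90 mm when in
- tray: Shallow open green plastic tray 140 x 140 mm outside, walls 4 mm thick and 26 mm high, floor 4 mm thick; loose, 0.35 kg; origin under its centre
- screwdriver: Screwdriver with red handle, 170 mm long, lying on the bench between robot and tank; bystander; origin on its underside
- carton: Closed small white carton 80 x 60 x 50 mm, bystander; origin under its centre
- glue_gun: Blue glue gun lying on its side, about 160 x 125 x 36 mm, bystander; origin under its barrel
Mind the look-alikes: they are no part of the job. Of the things that look like the cap, the smallest one is meant.

How it is judged:
On the way, in this order (a step that is already met when the one before it is completed fails the run):
1. the red stop button is pushed fully in (value of joint stop_button above 0.0055 m), for 0.1 s.
2. the cap stands at its first stop, not pressed, for half a second (y of pointer in the frame of tank between -0.0222 and -0.0165 m and x of pointer in the frame of tank above 0 m and value of joint seal between -0.0015 and 0.002 m), for 0.5 s.
3. the cap is pressed down at the first stop (value of joint seal above 0.0035 m and y of pointer in the frame of tank below -0.014 m), for 0.05 s.
4. the cap is turned past the catch to the green dot while in the neck (y of pointer in the frame of tank above -0.0055 m and x of pointer in the frame of tank above 0 m and z of cap in the frame of tank below 0.105 m), for 0.05 s.
5. the cap is lifted clear of the neck (z of cap in the frame of tank above 0.12 m), for 0.1 s.
At the end, for the whole second after the job is handed in: The red button is in (over 5.5 mm); the cap stands upright (within 0.15 rad), at rest and released on the floor of the tray, its centre within 70 mm of the tray's centre; the tray is flat on the bench; screwdriver, carton and glue gun are within 30 mm of where they lay (value of joint stop_button above 0.0055 m and horizontal distance between cap and tray below 0.07 m and height (world z) of cap below 0.012 m and angle between cap's own z axis and vertical below 0.15 rad and contact force between cap and tray above 0.2 N and linear speed of cap below 0.02 m/s and height (world z) of tray below 0.006 m and angle between tray's own z axis and vertical below 0.05 rad and distance of each of screwdriver, carton, glue_gun from where it was at the start of the episode below 0.03 m); the robot touches nothing.
It fails at once if the cap is forced past the catch without being pressed down (y of pointer in the frame of tank between -0.0135 and -0.008 m and x of pointer in the frame of tank above 0 m and horizontal distance between cap and tank below 0.01 m and z of cap in the frame of tank between 0.0965 and 0.1005 m).
It fails at once if the screwdriver, carton or glue gun is moved by more than 30 mm (distance of any of screwdriver, carton, glue_gun from where it was at the start of the episode above 0.03 m).
It fails at once if the cap is dropped into the tray instead of being set down (falls faster than 0.6 m/s) (horizontal distance between cap and tray below 0.1 m and contact force between cap and the fingers below 0.1 N and linear speed of cap above 0.6 m/s).
It also fails if it takes over 58 s, if anything falls off the work surface, if the arm or the gripper's body presses on something with over 40 N, if the wrist force passes 120 N, or if a joint passes its speed limit or range.

## Working session

There is one attempt and no reset: what is moved stays moved. The work goes in short steps, Python scripts to look and compute and a tool call to move; the robot and the scene stay as the last step left them, time stands still between calls to the robot, and variables do not carry over. Pictures are saved under pics/ and viewed, about 8 in all and at most 12, crops included, and the job is handed in when it is done.

Besides the shell and the picture viewer there is one more tool, called after "Request:" as a command line: name --argument value ..., lists and objects as JSON in quotes. drive_tool: Moves the arm, as the interface text tells. Its arguments: {"type":"object","properties":{"series":{"type":"array"},"force":{"type":"number"}},"required":["series"]}

```bash
mkdir -p pics; cat > h.py <<'E'
import numpy as np, cv2
from station import bot
def cam(n):
    d=bot.read_camera(n); K=np.array(d["camera_matrix"]);R=cv2.Rodrigues(np.array(d["rvec"],float))[0];t=np.array(d["tvec"],float).ravel()
    return np.array(d["pixels"]),K,R,t
def onplane(c,uv,z):
    _,K,R,t=c; C=-R.T@t; r=R.T@np.linalg.inv(K)@np.array([uv[0],uv[1],1.]); return C+r*(z-C[2])/r[2]
def proj(c,p):
    _,K,R,t=c; q=K@(R@np.array(p)+t); return q[:2]/q[2]
E
python3 - <<'E'
from h import *
for n in("top","side"):
    c=cam(n); cv2.imwrite(f"pics/{n}0.png",cv2.resize(c[0],None,fx=1.5,fy=1.5,interpolation=cv2.INTER_CUBIC)); print(n,-c[2].T@c[3],c[2][2],c[1][0,0])
o=bot.get_obs();print(o)
E
```

```text
top [ 0.53606448 -0.00857419  1.02271659] [ 0.05585632 -0.02660237 -0.99808436] 386.4557366417692
side [ 0.13958007 -0.48491205  0.80991683] [ 0.48360645  0.48244423 -0.73032347] 445.5651174004008
{'t': 0.1, 'q': array([-1.29812289,  0.47770141,  0.02235199,  1.55634842, -0.01148788,
        1.10930758, -0.08313333]), 'joint_vel': array([ 1.84428691e-03, -2.12339808e-03,  1.46816885e-04, -1.14778068e-03,
        9.95812185e-04,  1.02996071e-04,  6.20765131e-06]), 'joint_torque': array([ 4.63627293e-03, -5.97755992e+01,  1.61379408e+00, -2.81953222e+01,
        1.28211486e-02,  5.09066682e-03,  4.92083473e-06]), 'eef_pos': array([0.2506872 , 0.62618585, 0.2524356 ]), 'tool_rot': array([-8.87383301e-05,  1.89246506e-01,  9.81929270e-01, -8.13374332e-04]), 'contact_force': array([-0.25190731, -1.22727987, -0.78949987]), 'torque': array([-0.02220233,  0.0050283 , -0.00118371]), 'gripper_width': 0.9945273309443907}
```

View pics/top0.png

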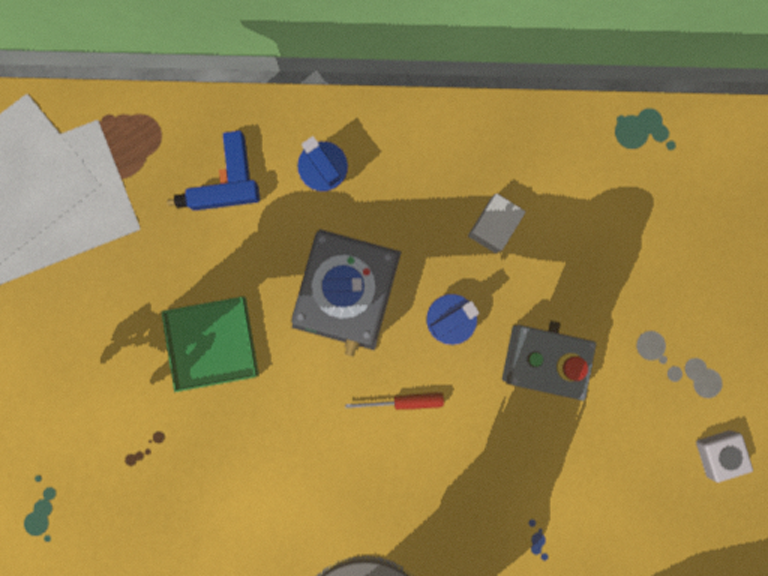

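View pics/side0.png

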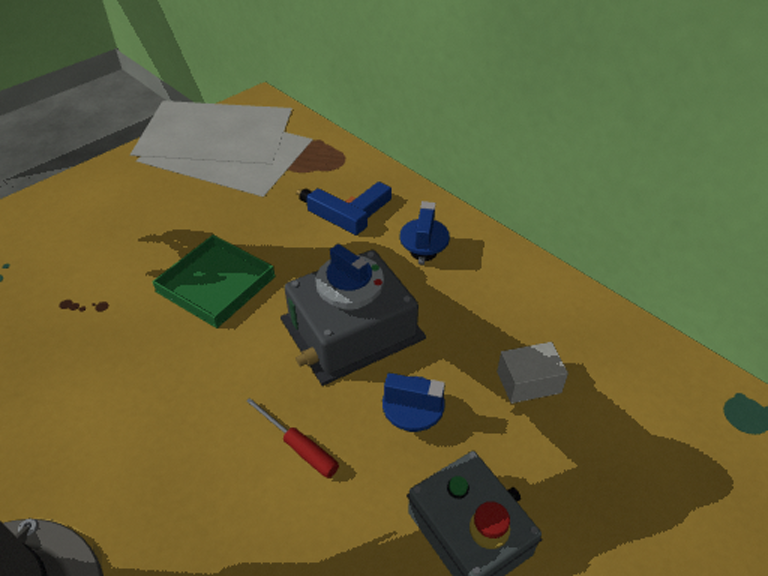

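The top view (1.5x) shows the tank cap at (344,287) with white end at (357,285), green dot (350,260) and red dot (367,272). The button is at (574,368), the tray at (211,343), the screwdriver at (400,401), the carton at (497,222) and the glue gun at (220,190). The two loose blue caps are larger look-alikes. Next I'll measure these.

```bash
cat >> h.py <<'E'
def hsv(c): return cv2.cvtColor(c[0],cv2.COLOR_BGR2HSV).astype(int)
def blobs(m,roi,amin=3):
    x0,y0,x1,y1=[int(v/1.5) for v in roi]; M=np.zeros(m.shape,np.uint8); M[y0:y1,x0:x1]=m[y0:y1,x0:x1]
    n,l,s,ce=cv2.connectedComponentsWithStats(M); return sorted([(int(s[i,4]),ce[i],s[i,:4]) for i in range(1,n) if s[i,4]>=amin],key=lambda a:-a[0])
def red(h): return ((h[...,0]<8)|(h[...,0]>172))&(h[...,1]>140)&(h[...,2]>50)
def green(h): return (h[...,0]>45)&(h[...,0]<85)&(h[...,1]>100)
def blue(h): return (h[...,0]>100)&(h[...,0]<130)&(h[...,1]>120)
def white(h): return (h[...,1]<70)&(h[...,2]>140)
def tri(a,ua,b,ub):
    P=[c[1]@np.c_[c[2],c[3]] for c in(a,b)]
    X=cv2.triangulatePoints(P[0],P[1],np.array(ua,float).reshape(2,1),np.array(ub,float).reshape(2,1)).ravel(); return X[:3]/X[3]
E
python3 - <<'E'
from h import *
np.set_printoptions(precision=4,suppress=True)
T=cam("top");S=cam("side");hT=hsv(T);hS=hsv(S)
for nm,f,rt,rs,z in (("btn",red,(545,340,600,395),(465,495,520,545),.097),("reddot",red,(355,260,380,285),(365,272,390,292),.115),("greendot",green,(340,250,362,270),(368,258,386,276),.115),("flange",white,(305,245,385,325),(305,255,390,315),.115),("blue",blue,(305,245,385,325),(320,235,375,300),.16)):
    a=blobs(f(hT),rt)[:3];b=blobs(f(hS),rs)[:3]
    print(nm,[(x[0],x[1]*1.5) for x in a],[(x[0],x[1]*1.5) for x in b])
    if a and b: print("  planeT",onplane(T,a[0][1],z),"planeS",onplane(S,b[0][1],z),"tri",tri(T,a[0][1],S,b[0][1]))
for r,n in (((150,280,270,400),"tray"),):
    m=green(hT); a=blobs(m,r)[0]
    M=np.zeros(m.shape,np.uint8);M[int(r[1]/1.5):int(r[3]/1.5),int(r[0]/1.5):int(r[2]/1.5)]=1;M*=m.astype(np.uint8)
    M=cv2.morphologyEx(M,cv2.MORPH_CLOSE,np.ones((5,5)))
    p=np.argwhere(M)[:,::-1].astype(np.float32);q=cv2.minAreaRect(p);print(n,q,[onplane(T,v,.026) for v in cv2.boxPoints(q)],onplane(T,q[0],.026))
im=T[0][150:250,180:280];im2=S[0][150:220,200:270]
cv2.imwrite("pics/crop.png",np.hstack([cv2.resize(im,(400,400),interpolation=cv2.INTER_CUBIC),cv2.resize(im2,(400,400),interpolation=cv2.INTER_CUBIC)]))
print(hT[187:192,222:245,1]);print(hT[187:192,222:245,2])
E
```

```text
btn [(189, array([575.4921, 368.    ]))] [(441, array([491.6224, 519.3912]))]
  planeT [ 0.4545 -0.3339  0.097 ] planeS [ 0.4514 -0.3379  0.097 ] tri [ 0.4541 -0.3364  0.0904]
reddot [(8, array([365.8125, 271.3125]))] [(16, array([377.625 , 281.4375]))]
  planeT [0.603  0.0037 0.115 ] planeS [0.6042 0.0027 0.115 ] tri [0.6037 0.0031 0.115 ]
greendot [(5, array([349.5, 259.5]))] [(15, array([374.8, 266.7]))]
  planeT [0.6212 0.0296 0.115 ] planeS [0.6223 0.0274 0.115 ] tri [0.6222 0.0288 0.114 ]
flange [(184, array([344.0707, 310.3859]))] [(6, array([336.  , 292.75]))]
  planeT [0.5413 0.0366 0.115 ] planeS [0.5462 0.0279 0.115 ] tri [0.5454 0.0334 0.1112]
blue [(387, array([339.8295, 284.1977]))] [(604, array([346.1548, 269.8212]))]
  planeT [0.5799 0.0414 0.16  ] planeS [0.5586 0.0174 0.16  ] tri [0.5812 0.0438 0.1255]
tray ((139.08798217773438, 228.9840087890625), (53.84451675415039, 56.527793884277344), 79.69515228271484) [array([0.5359, 0.3538, 0.026 ]), array([0.5637, 0.2137, 0.026 ]), array([0.4292, 0.1856, 0.026 ]), array([0.4023, 0.3249, 0.026 ])] [0.4825 0.2696 0.026 ]
[[122
[... 266 characters left out ...]
 6  55  77   5   9]
 [133 122 128 131 143 131 130 131 130 124 129 128  81  16  11  10   8  14
   11  64  92  17   9]
 [131 124 130 121 128 130 125 133 126 119 142 125  76  18  10  14  14  11
    9  58  88   7   9]]
[[ 96  97  97  96  98  99  98  98  99  97  94 102 102 126 126 123 125 122
  116 104 102 119 119]
 [ 99 104  97  97  95 101 100  96 100  99  94 101 104 119 127 124 128 124
  117 101 100 117 118]
 [100 100 101  99  99 102  98 100  97  99  99  98 104 118 124 121 125 125
  118  98 100 106 118]
 [ 98 100 100 101  93  97  98  99  98  99 101 100 104 115 120 124 125 127
  121  99  91 105 117]
 [ 99  99  98 103 102  98 104  98  99 101  97 102 104 116 124 125 124 120
  118  96 102 112 118]]
```

View pics/crop.png

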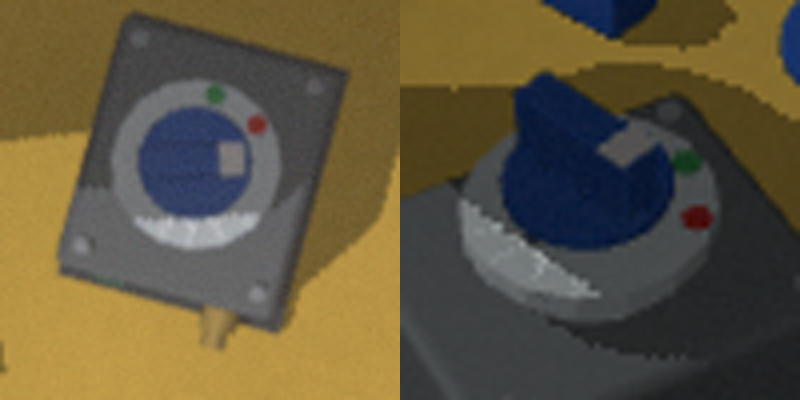

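The crop shows the flange centre near native pixel (229,191), the white end near (238,190), green at (234,174) and red at (244,181). Next is the neck centre and the angles.

```bash
python3 - <<'E'
from h import *
np.set_printoptions(precision=4,suppress=True)
T=cam("top");h=hsv(T)
# flange outline: brighter low-sat gray than tank
g=cv2.GaussianBlur(T[0],(3,3),0).max(2).astype(int)
roi=np.zeros(g.shape,np.uint8);cv2.circle(roi,(229,191),24,1,-1)
tank=np.median(g[175:185,208:214]);print("tank v",tank,"flange v",g[191,209:214])
m=(((g>88)|blue(h)|red(h)|green(h))&(roi>0)).astype(np.uint8)
m=cv2.morphologyEx(m,cv2.MORPH_OPEN,np.ones((3,3)))
cn=max(cv2.findContours(m,0,2)[0],key=cv2.contourArea);e=cv2.fitEllipse(cn);print("ell",e,onplane(T,e[0],.115))
fl=onplane(T,e[0],.115); print("axes mm",[1e3*a*np.linalg.norm(onplane(T,(e[0][0]+1,e[0][1]),.115)-fl) for a in e[1]])
b=(blue(h)|((h[...,1]<40)&(g>108)))
d=np.zeros(g.shape,np.uint8);cv2.circle(d,(228,190),15,1,-1);bb=cv2.morphologyEx(((blue(h))&(d>0)).astype(np.uint8),5*0+cv2.MORPH_CLOSE,np.ones((3,3)))
cn=max(cv2.findContours(bb,0,2)[0],key=cv2.contourArea);e2=cv2.minEnclosingCircle(cn);print("disc",e2,onplane(T,e2[0],.13))
w=((h[...,1]<45)&(g>105)).astype(np.uint8);w2=blobs(w,(345,275,364,298));print("white",[(x[0],x[1],x[2]) for x in w2])
for c in(fl[:2],np.array([.5805,.0395])):
    an=lambda p:np.degrees(np.arctan2(p[1]-c[1],p[0]-c[0]))
    gd=np.array([.6217,.0288]);rd=np.array([.6036,.0033])
    P=onplane(T,w2[0][1],.16);print("c",c,"green",an(gd),np.hypot(*(gd-c)),"red",an(rd),np.hypot(*(rd-c)),"white",P,an(P),np.hypot(*(P[:2]-c)))
E
```

```text
tank v 86.5 flange v [117 118 117 116 111]
ell ((228.33499145507812, 192.32797241210938), (43.12109375, 45.350120544433594), 3.3515048027038574) [0.5755 0.0397 0.115 ]
axes mm [np.float64(101.01559033490915), np.float64(106.23731450585599)]
disc ((228.00502014160156, 190.32412719726562), 13.21117115020752) [0.5795 0.0397 0.13  ]
white [(46, array([237.5   , 189.3478]), array([235, 186,   6,   8], dtype=int32))]
c [0.5755 0.0397] green -13.272797871846393 0.04748239266428532 red -52.319846397975326 0.045994122157052064 white [0.5805 0.017  0.16  ] -77.54802825198813 0.023242325567415775
c [0.5805 0.0395] green -14.558583681620739 0.042566771077919466 red -57.45717523056135 0.042942403286262414 white [0.5805 0.017  0.16  ] -90.0063807251335 0.0224942263923953
```

Neck centre is about (0.580, 0.0396), with the dots and the disc fit agreeing to about 1 mm. Tank yaw is about -15° and the grip about -88.5°. Next I move towards the button with the jaws shut.

Request:
drive_tool --series '[-1,-39,-30.4,0,0,0,0,-1,-39,-30.4,0,0,0,0,-1,-39,-30.4,0,0,0,0,-1,-39,-30.4,0,0,0,0,-1,-39,-30.4,0,0,0,0,-1,-39,-30.4,0,0,0,0,-1,-39,-30.4,0,0,0,0,-1,-39,-30.4,0,0,0,0,-1,-39,-30.4,0,0,0,0,-1,-39,-30.4,0,0,0,0,-1,0,0,0,0,0,0,-1,0,0,0,0,0,0]' --force 60

```text
t: 1.75
eef_pos: [0.4996, 0.2, 0.2532]
tool_rot: [-0.0, 0.189, 0.982, 0.0]
contact_force: [-0.0, 1.4, 0.1]
gripper_width: 0.001
```

Request:
drive_tool --series '[-1,0,0,0,0,0,0.15,-1,0,0,0,0,0,0.15,-1,0,0,0,0,0,0.15,-1,0,0,0,0,0,0.15,-1,0,0,0,0,0,0.15,-1,0,0,0,0,0,0.15,-1,0,0,0,0,0,0.15,-1,0,0,0,0,0,0.114,-1,0,0,0,0,0,0]'

```text
t: 2.88
eef_pos: [0.4991, 0.2013, 0.2532]
tool_rot: [-0.0, 0.696, 0.718, -0.0]
contact_force: [-0.8, 0.3, -0.0]
gripper_width: 0.005
```

```bash
cat >> h.py <<'E'
from scipy.spatial.transform import Rotation as Ro
def rel(*tg):
    o=bot.get_obs();q=o["tool_rot"];R=Ro.from_quat([q[1],q[2],q[3],q[0]]).as_matrix();p=np.array(o["eef_pos"])
    yaw=np.degrees(np.arctan2(R[1,0],R[0,0]))
    print("t",o["t"],"p",p.round(4),"yaw",yaw.round(2),"Rz",R[:,2].round(4),"w",round(o["gripper_width"],3),"F",np.round(o["contact_force"],1),"M",np.round(o["torque"],2),"q7",round(o["q"][6],2))
    for g in tg:
        print("  shift",(1e3*R.T@(np.array(g[:3])-p)).round(1), "turn z rad", round(-np.radians((g[3]-yaw+180)%360-180),4) if len(g)>3 else ""); p=np.array(g[:3])
E
python3 -c "
from h import *
rel((.4535,-.336,.25,91.5),(.4535,-.336,.125),(.4535,-.336,.111))"
```

```text
t 2.875 p [0.4991 0.2013 0.2532] yaw 91.73 Rz [-5.e-04  3.e-04 -1.e+00] w 0.005 F [-0.8  0.3 -0. ] M [ 0.03 -0.02 -0.03] q7 -0.35
  shift [-535.7  -61.7    3. ] turn z rad 0.0039
  shift [-0.00e+00  1.00e-01  1.25e+02] turn z rad 
  shift [-0.  0. 14.] turn z rad
```

Request:
drive_tool --series '[-1,-53.6,-6.2,0,0,0,0,-1,-53.6,-6.2,0,0,0,0,-1,-53.6,-6.2,0,0,0,0,-1,-53.6,-6.2,0,0,0,0,-1,-53.6,-6.2,0,0,0,0,-1,-53.6,-6.2,0,0,0,0,-1,-53.6,-6.2,0,0,0,0,-1,-53.6,-6.2,0,0,0,0,-1,-53.6,-6.2,0,0,0,0,-1,-53.6,-6.2,0,0,0,0,-1,0,0,0,0,0,0,-1,0,0,0,0,0,0]'

```text
t: 4.38
eef_pos: [0.4524, -0.3368, 0.2529]
tool_rot: [-0.0, 0.697, 0.717, 0.0]
contact_force: [0.0, -0.3, -1.0]
gripper_width: -0.002
```

Request:
drive_tool --series '[-1,0,0,30,0,0,0,-1,0,0,40,0,0,0,-1,0,0,40,0,0,0,-1,0,0,18,0,0,0,-1,0,0,0,0,0,0]'

```text
t: 5.0
eef_pos: [0.4521, -0.3365, 0.1247]
tool_rot: [-0.001, 0.697, 0.717, -0.0]
contact_force: [-0.4, -0.9, 0.8]
gripper_width: 0.002
```

```bash
python3 -c "
from h import *
rel((.4535,-.336,.125,91.5),(.4535,-.336,.111))"
```

```text
t 5.0 p [ 0.4521 -0.3365  0.1247] yaw 91.62 Rz [-0.0015  0.0014 -1.    ] w 0.002 F [-0.4 -0.9  0.8] M [-0.08 -0.01  0.01] q7 0.93
  shift [ 0.5  1.4 -0.3] turn z rad 0.002
  shift [-0.  0. 14.] turn z rad
```

Request:
drive_tool --series '[-1,0,1,3,0,0,0,-1,0,0,3,0,0,0,-1,0,0,3,0,0,0,-1,0,0,2,0,0,0,-1,0,0,1.5,0,0,0,-1,0,0,0,0,0,0]'

```text
t: 5.75
eef_pos: [0.4536, -0.3382, 0.113]
tool_rot: [0.001, 0.698, 0.716, 0.0]
contact_force: [2.6, -0.3, 3.5]
gripper_width: 0.007
```

Request:
drive_tool --series '[-1,0,0,1.5,0,0,0,-1,0,0,0,0,0,0]'

```text
t: 6.0
eef_pos: [0.4536, -0.3383, 0.112]
tool_rot: [0.001, 0.698, 0.716, 0.0]
contact_force: [2.3, 0.8, 10.1]
gripper_width: -0.001
```

Request:
drive_tool --series '[-1,0,0,1,0,0,0,-1,0,0,0,0,0,0]'

```text
t: 6.25
eef_pos: [0.4537, -0.3383, 0.1119]
tool_rot: [0.001, 0.698, 0.716, 0.001]
contact_force: [-1.0, 3.0, 20.2]
gripper_width: 0.003
```

The button is bottomed: 20 N at TCP z 0.112, which is the 90 mm level. Next I lift and travel to the cap.

Request:
drive_tool --series '[-1,0,0,-30,0,0,0,-1,0,0,-50,0,0,0,-1,0,0,-50,0,0,0,-1,0,0,0,0,0,0]'

```text
t: 6.75
eef_pos: [0.4536, -0.3392, 0.2432]
tool_rot: [0.002, 0.698, 0.716, 0.001]
contact_force: [0.3, 0.2, 0.2]
gripper_width: 0.003
```

```bash
python3 - <<'E'
from h import *
rel((.58,.0396,.22,91.5),(.58,.0396,.155))
T=cam("top");S=cam("side")
a=blobs(red(hsv(T)),(545,340,600,395))[0];b=blobs(red(hsv(S)),(465,495,520,545))[0];print(a,b,tri(T,a[1],S,b[1]))
E
```

```text
t 6.75 p [ 0.4536 -0.3392  0.2432] yaw 91.46 Rz [ 0.0044 -0.0022 -1.    ] w 0.003 F [0.3 0.2 0.2] M [-0.02  0.01  0.04] q7 0.82
  shift [375.5 135.9  22.9] turn z rad -0.0007
  shift [ 0.1 -0.3 65. ] turn z rad 
(192, array([382.40104167, 245.00520833]), array([375, 238,  16,  15], dtype=int32)) (442, array([327.06561086, 347.7918552 ]), array([316, 336,  23,  25], dtype=int32)) [ 0.45424127 -0.33586949  0.08331212]
```

Triangulation puts the button 7 mm lower than before, so it is in.

Request:
drive_tool --series '[-0.06,41.7,15.1,2,0,0,0,-0.06,41.7,15.1,2,0,0,0,-0.06,41.7,15.1,2,0,0,0,-0.06,41.7,15.1,2,0,0,0,-0.06,41.7,15.1,2,0,0,0,-0.06,41.7,15.1,2,0,0,0,-0.06,41.7,15.1,2,0,0,0,-0.06,41.7,15.1,2,0,0,0,-0.06,41.7,15.1,2,0,0,0,-0.06,0,0,0,0,0,0,-0.06,0,0,0,0,0,0]'

```text
t: 8.22
eef_pos: [0.5777, 0.04, 0.2206]
tool_rot: [-0.001, 0.698, 0.716, -0.002]
contact_force: [-0.4, -0.1, -0.5]
gripper_width: 0.469
```

```bash
python3 - <<'E'
from h import *
rel((.58,.0396,.19,91.5),(.58,.0396,.155))
S=cam("side");T=cam("top")
cv2.imwrite("pics/pre.png",np.hstack([cv2.resize(S[0][100:230,170:300],(400,400),interpolation=cv2.INTER_CUBIC),cv2.resize(T[0][130:260,160:290],(400,400),interpolation=cv2.INTER_CUBIC)]))
E
```

```text
t 8.225 p [0.5777 0.04   0.2206] yaw 91.47 Rz [-0.0033 -0.0015 -1.    ] w 0.469 F [-0.4 -0.1 -0.5] M [-0.09 -0.04  0.  ] q7 0.09
  shift [-0.4  2.4 30.6] turn z rad -0.0005
  shift [ 0.   0.1 35. ] turn z rad
```

View pics/pre.png

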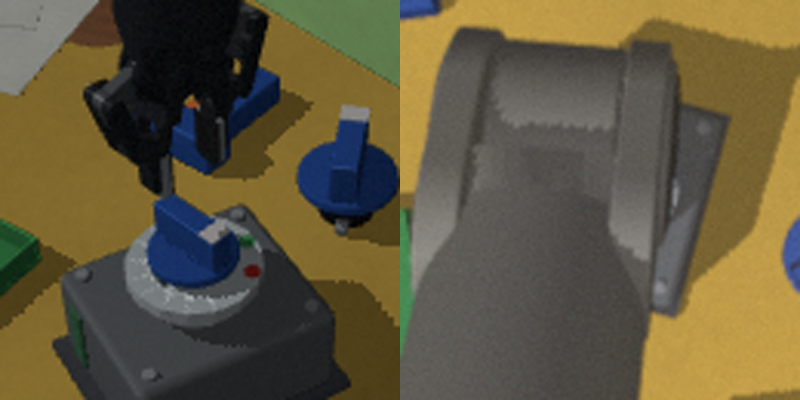

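The side view shows the open jaws above the cap grip, one finger on each side. Next I descend and grip.

Request:
drive_tool --series '[-0.06,-0.4,2.2,20,0,0,0,-0.06,0,0,25,0,0,0,-0.06,0,0,15,0,0,0,-0.06,0,0,5.5,0,0,0,-0.06,0,0,0,0,0,0]'

```text
t: 8.95
eef_pos: [0.5812, 0.0402, 0.1566]
tool_rot: [-0.0, 0.698, 0.716, -0.0]
contact_force: [0.2, -0.1, 0.3]
gripper_width: 0.472
```

```bash
python3 - <<'E'
from h import *
rel((.58,.0396,.155,91.5))
E
```

```text
t 8.95 p [0.5812 0.0402 0.1566] yaw 91.46 Rz [-3.e-04 -2.e-04 -1.e+00] w 0.472 F [ 0.2 -0.1  0.3] M [-0.03  0.    0.04] q7 0.14
  shift [-0.5 -1.2  1.6] turn z rad -0.0006
```

Request:
drive_tool --series '[-1,-0.3,-0.5,1,0,0,0,-1,0,0,0,0,0,0,-1,0,0,0,0,0,0,-1,0,0,0,0,0,0,-1,0,0,0,0,0,0,-1,0,0,0,0,0,0]' --force 40

```text
t: 9.7
eef_pos: [0.5811, 0.0401, 0.1561]
tool_rot: [0.0, 0.698, 0.716, 0.0]
contact_force: [0.1, -0.1, 5.1]
gripper_width: 0.206
```

```bash
python3 - <<'E'
from h import *
rel()
E
```

```text
t 9.7 p [0.5811 0.0401 0.1561] yaw 91.48 Rz [ 9.e-04  1.e-04 -1.e+00] w 0.206 F [ 0.1 -0.1  5.1] M [-0.08 -0.03 -0.02] q7 0.14
```

Gripped: the opening of 17.5 mm matches the 18 mm bar. Next I turn CCW about 29° towards the red dot, raised slightly to stay unpressed.

Request:
drive_tool --series '[-1,0,0,-0.5,0,0,0,-1,0,0,0,0,0,-0.1,-1,0,0,0,0,0,-0.1,-1,0,0,0,0,0,-0.1,-1,0,0,0,0,0,-0.1,-1,0,0,0,0,0,-0.05,-1,0,0,0,0,0,0,-1,0,0,0,0,0,0]'

```text
t: 10.7
eef_pos: [0.5809, 0.0402, 0.1564]
tool_rot: [0.0, 0.521, 0.854, 0.0]
contact_force: [-0.4, -0.2, 4.4]
gripper_width: 0.205
```

```bash
python3 - <<'E'
from h import *
rel()
E
```

```text
t 10.7 p [0.5809 0.0402 0.1564] yaw 117.22 Rz [ 5.e-04  1.e-04 -1.e+00] w 0.205 F [-0.4 -0.2  4.4] M [-0.08 -0.2   0.03] q7 0.52
```

Request:
drive_tool --series '[-1,0,0,-0.3,0,0,-0.035,-1,0,0,0,0,0,0,-1,0,0,0,0,0,0]'

```text
t: 11.08
eef_pos: [0.5808, 0.0402, 0.1565]
tool_rot: [0.0, 0.505, 0.863, -0.0]
contact_force: [1.8, 0.4, 2.2]
gripper_width: 0.202
```

```bash
python3 - <<'E'
from h import *
rel()
E
```

```text
t 11.075 p [0.5808 0.0402 0.1565] yaw 119.27 Rz [ 0. -0. -1.] w 0.202 F [1.8 0.4 2.2] M [-0.01 -0.41  0.  ] q7 0.55
```

Request:
drive_tool --series '[-1,0,0,0,0,0,-0.035,-1,0,0,0,0,0,0,-1,0,0,0,0,0,0]'

```text
t: 11.45
eef_pos: [0.5806, 0.0402, 0.1565]
tool_rot: [-0.0, 0.49, 0.872, -0.0]
contact_force: [1.5, -0.7, 1.8]
gripper_width: 0.2
```

```bash
python3 - <<'E'
from h import *
rel()
E
```

```text
t 11.45 p [0.5806 0.0402 0.1565] yaw 121.28 Rz [-3.e-04  0.e+00 -1.e+00] w 0.2 F [ 1.5 -0.7  1.8] M [-0.09 -0.25  0.05] q7 0.58
```

```bash
python3 - <<'E'
from h import *
S=cam("side")
cv2.imwrite("pics/stop.png",cv2.resize(S[0][140:230,180:300],(800,600),interpolation=cv2.INTER_CUBIC))
for a in(-57,-60,-55): 
    r=np.radians(a); print(a,(proj(S,(.58+.03*np.cos(r),.0396+.03*np.sin(r),.16))-[180,140])*6.667)
E
```

```text
-57 [433.69836167 211.48533298]
-60 [432.39715196 214.83962452]
-55 [434.4236226  209.23056535]
```

View pics/stop.png

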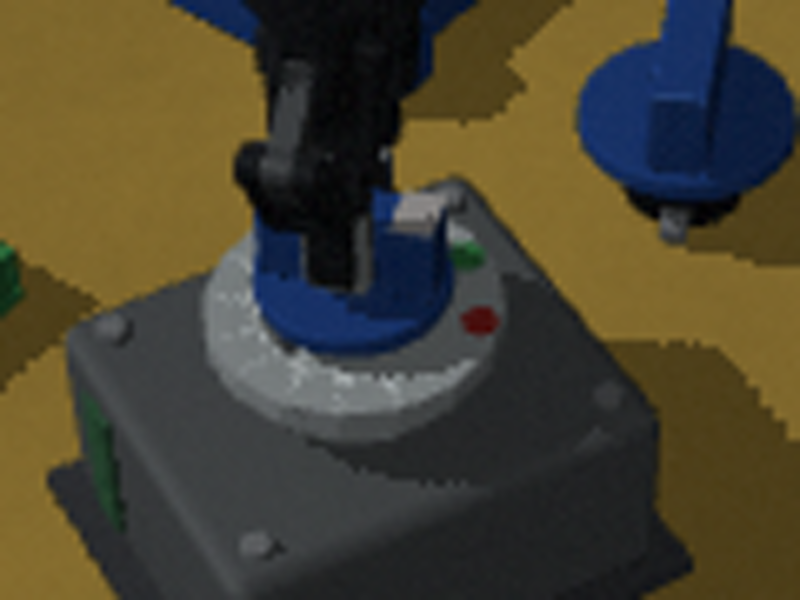

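The white end, centred at (441,214) in the crop, lines up with the prediction of about (433,213) for -58°, within the 2 mm calibration. I'll nudge on until the catch is felt.

Request:
drive_tool --series '[-1,0,0,0,0,0,-0.02,-1,0,0,0,0,0,0,-1,0,0,0,0,0,0,-1,0,0,0,0,0,0]'

```text
t: 12.0
eef_pos: [0.5806, 0.0401, 0.1565]
tool_rot: [-0.0, 0.482, 0.876, -0.0]
contact_force: [0.3, -1.0, 1.2]
gripper_width: 0.203
```

```bash
python3 - <<'E'
from h import *
rel()
E
```

```text
t 12.0 p [0.5806 0.0401 0.1565] yaw 122.43 Rz [-3.e-04 -0.e+00 -1.e+00] w 0.203 F [ 0.3 -1.   1.2] M [-0.06 -0.15  0.03] q7 0.6
```

Request:
drive_tool --series '[-1,0,0,0,0,0,-0.02,-1,0,0,0,0,0,0,-1,0,0,0,0,0,0,-1,0,0,0,0,0,0]'

```text
t: 12.5
eef_pos: [0.5805, 0.0401, 0.1565]
tool_rot: [-0.0, 0.473, 0.881, -0.0]
contact_force: [0.8, -0.6, 1.3]
gripper_width: 0.199
```

```bash
python3 - <<'E'
from h import *
rel()
E
```

```text
t 12.5 p [0.5805 0.0401 0.1565] yaw 123.57 Rz [-5.e-04 -1.e-04 -1.e+00] w 0.199 F [ 0.8 -0.6  1.3] M [-0.12 -0.04 -0.03] q7 0.62
```

Request:
drive_tool --series '[-1,0,0,0,0,0,-0.02,-1,0,0,0,0,0,0,-1,0,0,0,0,0,0,-1,0,0,0,0,0,0,-1,0,0,0,0,0,0,-1,0,0,0,0,0,0,-1,0,0,0,0,0,0,-1,0,0,0,0,0,0,-1,0,0,0,0,0,0,-1,0,0,0,0,0,0]'

```text
t: 13.75
eef_pos: [0.5805, 0.04, 0.1565]
tool_rot: [-0.0, 0.464, 0.886, -0.0]
contact_force: [-3.4, -2.2, 1.5]
gripper_width: 0.201
```

```bash
python3 - <<'E'
from h import *
rel()
S=cam("side")
h=hsv(S);g=S[0].max(2)
for w in blobs((h[...,1]<45)&(g>120),(330,245,385,300)): print(w[0],w[1])
cv2.imwrite("pics/stop2.png",cv2.resize(S[0][140:230,180:300],(800,600),interpolation=cv2.INTER_CUBIC))
E
```

```text
t 13.75 p [0.5805 0.04   0.1565] yaw 124.71 Rz [-6.e-04 -1.e-04 -1.e+00] w 0.201 F [-3.4 -2.2  1.5] M [-0.48  0.71 -0.08] q7 0.63
132 [231.29545455 196.63636364]
26 [242.03846154 170.61538462]
6 [248.16666667 174.66666667]
```

Lateral force and moment jumped at about -55.3° world, which is tank about -40.3°, so the catch is touched right at the red dot. It has stood unpressed for over 1 s. Next I back off slightly and press.

Request:
drive_tool --series '[-1,0,0,0,0,0,0.03,-1,0,0,2,0,0,0,-1,0,0,2,0,0,0,-1,0,0,1.5,0,0,0,-1,0,0,0,0,0,0,-1,0,0,0,0,0,0]' --force 60

```text
t: 14.55
eef_pos: [0.5813, 0.0404, 0.1518]
tool_rot: [0.0, 0.477, 0.879, 0.001]
contact_force: [-4.0, -1.3, 6.2]
gripper_width: 0.2
```

```bash
python3 - <<'E'
from h import *
rel()
E
```

```text
t 14.55 p [0.5813 0.0404 0.1518] yaw 123.0 Rz [ 1.3e-03  6.0e-04 -1.0e+00] w 0.2 F [-4.  -1.3  6.2] M [-0.33  0.81 -0.03] q7 0.61
```

Request:
drive_tool --series '[-1,0,0,1,0,0,0,-1,0,0,0,0,0,0,-1,0,0,0,0,0,0]'

```text
t: 14.92
eef_pos: [0.5814, 0.0405, 0.1509]
tool_rot: [0.001, 0.477, 0.879, 0.001]
contact_force: [-3.1, -1.7, 6.6]
gripper_width: 0.2
```

```bash
python3 - <<'E'
from h import *
rel()
E
```

```text
t 14.925 p [0.5814 0.0405 0.1509] yaw 123.0 Rz [ 1.5e-03  7.0e-04 -1.0e+00] w 0.2 F [-3.1 -1.7  6.6] M [-0.24  0.83  0.05] q7 0.61
```

Request:
drive_tool --series '[-1,0,0,0,0,0,-0.06,-1,0,0,0,0,0,-0.06,-1,0,0,0,0,0,0]'

```text
t: 15.3
eef_pos: [0.582, 0.0406, 0.1511]
tool_rot: [0.001, 0.423, 0.906, 0.001]
contact_force: [-2.4, -0.8, 7.6]
gripper_width: 0.202
```

```bash
python3 - <<'E'
from h import *
rel()
E
```

```text
t 15.3 p [0.582  0.0406 0.1511] yaw 129.92 Rz [ 2.8e-03  9.0e-04 -1.0e+00] w 0.202 F [-2.4 -0.8  7.6] M [-0.2   0.55  0.04] q7 0.71
```

No blocking torque, so the cap is past the catch. Next I turn on to the green dot.

Request:
drive_tool --series '[-1,0,0,0,0,0,-0.1,-1,0,0,0,0,0,-0.1,-1,0,0,0,0,0,-0.1,-1,0,0,0,0,0,-0.1,-1,0,0,0,0,0,-0.1,-1,0,0,0,0,0,-0.06,-1,0,0,0,0,0,0,-1,0,0,0,0,0,0]'

```text
t: 16.3
eef_pos: [0.5817, 0.0401, 0.1511]
tool_rot: [0.001, 0.157, 0.988, 0.0]
contact_force: [-3.0, -2.6, 6.7]
gripper_width: 0.2
```

```bash
python3 - <<'E'
from h import *
rel()
E
```

```text
t 16.3 p [0.5817 0.0401 0.1511] yaw 161.95 Rz [ 2.2e-03  4.0e-04 -1.0e+00] w 0.2 F [-3.  -2.6  6.7] M [-0.48  0.7   0.03] q7 1.2
```

Request:
drive_tool --series '[-1,0,0,0,0,0,-0.03,-1,0,0,-4,0,0,0,-1,0,0,-5,0,0,0,-1,0,0,0,0,0,0]'

```text
t: 16.8
eef_pos: [0.5813, 0.0407, 0.1595]
tool_rot: [0.001, 0.142, 0.99, 0.0]
contact_force: [0.2, -1.7, 2.9]
gripper_width: 0.197
```

```bash
python3 - <<'E'
from h import *
rel()
E
```

```text
t 16.8 p [0.5813 0.0407 0.1595] yaw 163.69 Rz [ 1.5e-03  7.0e-04 -1.0e+00] w 0.197 F [ 0.2 -1.7  2.9] M [-0.29 -0.12  0.05] q7 1.22
```

Request:
drive_tool --series '[-1,0,0,-5,0,0,0,-1,0,0,-8,0,0,0,-1,0,0,-10,0,0,0,-1,0,0,-15,0,0,0,-1,0,0,-20,0,0,0,-1,0,0,-25,0,0,0,-1,0,0,0,0,0,0]'

```text
t: 17.68
eef_pos: [0.5822, 0.0402, 0.2448]
tool_rot: [0.002, 0.142, 0.99, 0.001]
contact_force: [0.0, 0.2, -1.5]
gripper_width: 0.2
```

```bash
python3 - <<'E'
from h import *
rel((.4825,.2696,.24),(.4825,.2696,.11),(.4825,.2696,.0635))
S=cam("side");cv2.imwrite("pics/lift.png",S[0])
E
```

```text
t 17.675 p [0.5822 0.0402 0.2448] yaw 163.67 Rz [ 0.0049  0.001  -1.    ] w 0.2 F [ 0.   0.2 -1.5] M [ 0.01 -0.01 -0.09] q7 1.19
  shift [160.2 192.1   4.5] turn z rad 
  shift [  0.6  -0.3 130. ] turn z rad 
  shift [ 0.2 -0.1 46.5] turn z rad
```

View pics/lift.png

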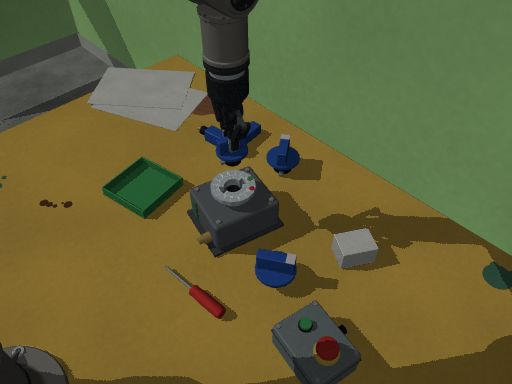

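The cap is off and held upright at about (232,150), and the neck is empty. Next I go to the tray.

Request:
drive_tool --series '[-1,20,24,0,0,0,0,-1,20,24,0,0,0,0,-1,20,24,0,0,0,0,-1,20,24,0,0,0,0,-1,20,24,0,0,0,0,-1,20,24,0,0,0,0,-1,20,24,0,0,0,0,-1,20,24,0,0,0,0,-1,0,0,0,0,0,0]'

```text
t: 18.85
eef_pos: [0.4791, 0.2719, 0.241]
tool_rot: [-0.001, 0.139, 0.99, -0.0]
contact_force: [0.9, -1.1, -1.6]
gripper_width: 0.2
```

Request:
drive_tool --series '[-1,0,0,35,0,0,0,-1,0,0,40,0,0,0,-1,0,0,40,0,0,0,-1,0,0,30,0,0,0,-1,0,0,20,0,0,0,-1,0,0,5,0,0,0,-1,0,0,0,0,0,0,-1,0,0,0,0,0,0]'

```text
t: 19.85
eef_pos: [0.4818, 0.2695, 0.073]
tool_rot: [0.001, 0.142, 0.99, 0.0]
contact_force: [-0.9, -0.4, 0.0]
gripper_width: 0.196
```

```bash
python3 - <<'E'
from h import *
rel((.4825,.2696,.0625))
S=cam("side");cv2.imwrite("pics/place.png",cv2.resize(S[0][90:240,60:260],(800,600),interpolation=cv2.INTER_CUBIC))
E
```

```text
t 19.85 p [0.4818 0.2695 0.073 ] yaw 163.66 Rz [ 1.3e-03  8.0e-04 -1.0e+00] w 0.196 F [-0.9 -0.4  0. ] M [ 0.06 -0.04 -0.01] q7 0.73
  shift [-0.7  0.3 10.5] turn z rad
```

View pics/place.png

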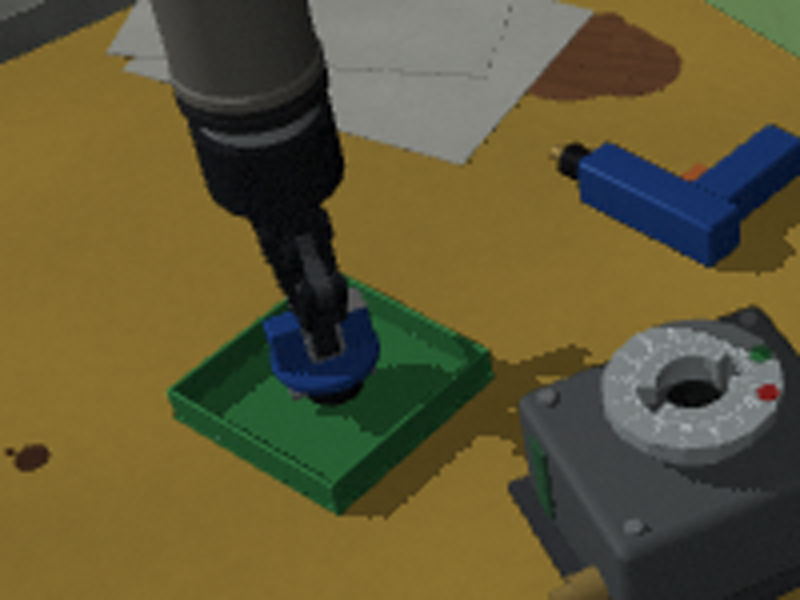

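The cap hangs upright over the middle of the tray. Next I lower slowly.

Request:
drive_tool --series '[-1,0,0,3,0,0,0,-1,0,0,3,0,0,0,-1,0,0,2,0,0,0,-1,0,0,1,0,0,0,-1,0,0,0,0,0,0]'

```text
t: 20.52
eef_pos: [0.4811, 0.2693, 0.063]
tool_rot: [-0.0, 0.142, 0.99, -0.0]
contact_force: [0.3, -0.9, -1.0]
gripper_width: 0.199
```

Request:
drive_tool --series '[-1,0,0,1,0,0,0,-1,0,0,0,0,0,0,-1,0,0,0,0,0,0]'

```text
t: 20.9
eef_pos: [0.4812, 0.2694, 0.0625]
tool_rot: [0.0, 0.142, 0.99, 0.0]
contact_force: [-1.8, -1.8, 5.3]
gripper_width: 0.199
```

Request:
drive_tool --series '[-1,0,0,0.7,0,0,0,-1,0,0,0,0,0,0,-1,0,0,0,0,0,0]'

```text
t: 21.28
eef_pos: [0.4813, 0.2694, 0.0625]
tool_rot: [0.0, 0.142, 0.99, 0.0]
contact_force: [-2.6, -3.2, 12.8]
gripper_width: 0.2
```

Contact is firm at the expected height. I take off a little of the preload, release and retreat.

Request:
drive_tool --series '[-1,0,0,-0.8,0,0,0,-0.06,0,0,0,0,0,0,-0.06,0,0,0,0,0,0,-0.06,0,0,0,0,0,0,-0.06,0,0,0,0,0,0,-0.06,0,0,-10,0,0,0,-0.06,0,0,-30,0,0,0,-0.06,0,0,-50,0,0,0,-0.06,0,0,-50,0,0,0,-0.06,0,0,-50,0,0,0,-0.06,0,0,0,0,0,0]'

```text
t: 22.65
eef_pos: [0.4833, 0.2706, 0.2573]
tool_rot: [0.003, 0.142, 0.99, 0.003]
contact_force: [0.2, 0.3, -0.1]
gripper_width: 0.466
```

```bash
python3 - <<'E'
from h import *
rel()
S=cam("side");T=cam("top")
cv2.imwrite("pics/end.png",np.vstack([cv2.resize(S[0][60:384],(474,300)),cv2.resize(T[0],(400,300))[:, :] if 0 else cv2.copyMakeBorder(cv2.resize(T[0],(400,300)),0,0,0,74,0)]))
h=hsv(T);h2=hsv(S)
a=blobs(red(h),(545,340,600,395))[0];b=blobs(red(h2),(465,495,520,545))[0];print("btn",tri(T,a[1],S,b[1]))
E
```

```text
t 22.65 p [0.4833 0.2706 0.2573] yaw 163.66 Rz [ 0.0074  0.0056 -1.    ] w 0.466 F [ 0.2  0.3 -0.1] M [ 0.03 -0.03 -0.01] q7 0.7
btn [ 0.45421094 -0.3359787   0.08321425]
```

View pics/end.png

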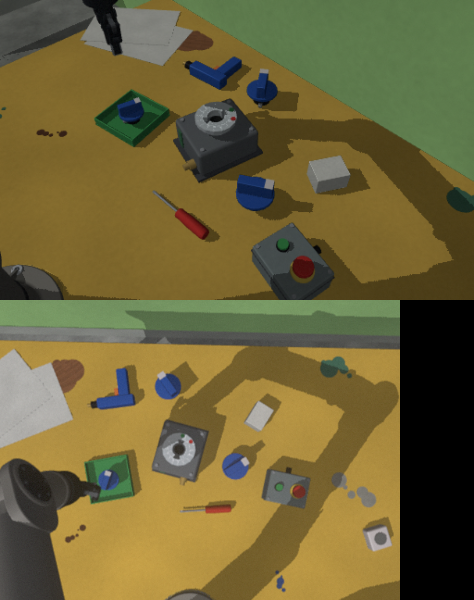

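The cap stands upright in the tray at (131,110) in the upper, side half. The button is in, and the bystanders look unmoved. The gripper is clear, so I hand in.

```bash
python3 -c "
from station import bot
print(bot.hand_in())"
```

```text
the job is handed in; nothing more can be done
None
```

I did every step in the required order and handed the job in at about 22.7 s of the 58 s allowed; the hand-in gives no verdict.

- **Stop button:** pushed in until it bottomed at about 20 N. Triangulating it before and after shows it 7 mm lower, and it was still in at the end.
- **First stop:** I turned the cap counter-clockwise until a jump in side force and moment showed it touching the catch, at my estimate of about 40° short of the green dot. It stood there unpressed for more than 1 s.
- **Opening:** pressed down about 5.6 mm, it turned past the catch with no blocking torque. I then turned it to within about 2° of the green dot and lifted it off.
- **Setting down:** lowered onto the tray floor, with contact at the expected height, released, and the arm moved up clear.

The last pictures show the cap upright near the middle of the tray. The screwdriver, carton and glue gun look unmoved, but I judged that by eye and did not measure it. The tool force read about zero after release.

One measurement disagreed: my first fit of the flange outline gave a neck centre about 4–5 mm off because its brightness threshold was poor. I used the dots and the cap's disc instead, which agreed to about 1 mm. At the first stop, the white end appeared about 1 pixel from where I predicted it, within the stated calibration error.

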